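Hand the soldering supplies over in mirrored order

ROBOT

A 6-joint arm with a two-finger parallel gripper is mounted at the origin on a cart in front of the work surface, level with it; the furniture and walls round the work are solid. World frame = base frame: x ahead of the robot, y to its left, z up, the work surface at z = 0. Lengths are in m, angles in rad, forces in N, time in s.
With the tool pointing down it reaches from about 0.35 to 0.775 m from the base axis. Payload 7.3 kg.
Tool frame: the origin (TCP) lies at the very end of the fingers, on their centre line; the grasp point (between the pads) lies 19 mm behind it; z points along the fingers, y is the line along which they close (so a half turn about z gives the same grasp; the last joint's range is limited). The gripper opens to 92 mm and grips with 3 to 60 N. Pads are 19 mm wide; open, the fingers measure 130 mm over their backs; the gripper's body (75 mm by 190 mm) begins 47 mm behind the grasp point.
Start: joints at [-1.465, 0.342, 1.524, -0, 1.275, -0.146], TCP at [0.131, -0.508, 0.227] pointing down, gripper open.
Joint ranges: [-2.53, 2.53], [-0.77, 2.02], [0.04, 2.7], [-1, 4.14], [0.28, 2.66], [-3.11, 3.11]. Speed limits (rad/s): [2.57, 2.57, 3.14, 3.14, 3.14, 3.14].

INTERFACE

Orientations are given as [roll, pitch, yaw] about the fixed x, y, z axes, in that order (R = Rz(yaw) Ry(pitch) Rx(roll)).
In Python, from cell import observe, read_camera, get_calibration, hand_in, search_frame gives the robot as it stands.
- The arm moves only by the tool step_arm, never from a script. Its argument "commands" is a list of rows, each an object with "translation": the shift along the tool's x, y, z in mm, a list of three; "roll": the turn about the tool's z in rad. In form: [{"translation": [x, y, z], "roll": roll}, ...]. A call has 1 to 20 rows; each row shifts and turns the commanded pose from where the row before left it, along the tool's axes as they then stand; what a row does not reach is not made up. A row lasts 1/12 s, in which the tool goes at most 41.7 mm and 7.16 degrees, less where a joint would pass 70% of its speed; a pose out of reach is approached as far as the arm can. A call is refused whole if a number of a shift passes 41.7 or a number of a turn 0.125, either way. A call with a gripper value outside its range is refused whole. "fingers" is the opening, from 0 (shut) to 1 (fully open), set as the call begins (left out, the last holds). The fingers move at their own pace and stop on an object; "grip_force" is the grip in N (left out, the last holds). Time passes only in rows, so rows that do not move let the fingers close. It gives the time, the measured TCP pose, the force, the opening and the grip force at its end, in the units of the state.
- observe(): the state, without advancing time (a new reading comes with each control period).
- read_camera(name): name is "side" or "top"; returns the picture (480x640x3 uint8, red, green, blue); there is no depth.
- get_calibration(name): a dict with "camera_matrix" (3x3 intrinsics, pixels), "world_from_camera" (4x4, takes a point from camera to world coordinates). Camera axes: x right, y up, looking along -z (the intrinsics and any distortion apply to the point x, -y, -z); pixel columns grow to the right and rows downward; lengths in m; the calibration is good to about 2 mm. A picture is of the moment at which its call begins. get_calibration takes no time and is no camera call.
- hand_in(): hands the job in; it is judged then, once.
Trained networks look in the newest picture that a camera, given by its name, has taken for a name from the list of things; names that differ only in an ending like _2 or _b are one class to them, and where a whole thing is asked for, a point or a joint stands for the part that bears it (a point fixed in the world has none). Each returns a list of dicts, best first, with "confidence" (0 to 1); they miss things now and then, are a little off and sometimes report something else, mostly with a low value. They report only what shows in the picture. A call takes as long as a camera call. They do not tell look-alikes from the thing itself.
- search_frame(camera, name): "at" ([x, y, z] in m, in world coordinates, good to about 4 mm: the middle of the surface that is visible of it).
The state is a dict: "time": time; "qpos": joint angles; "qvel": joint speeds; "joint_efforts": joint torques, N m; "tool_pos": TCP position; "tool_rot": TCP orientation; "contact_force": force on the tool from outside, world axes, zero at the start; "torque": the same for the moment, N m; "opening": finger opening in m; "grip_force": force on a finger pad.
Only numpy, scipy, OpenCV 4.12 (cv2) and the standard library are available. Lean on these libraries where they do the work, as an engineer would, in place of code of your own. Each camera call takes 0.05 s, during which the arm holds its last target. There are 200 camera calls.

TASK

A left-handed colleague takes over this bay: move the solder spool, the flux bottle, the round tin and the power block from the tray with the cork mats into the grey divided rack, one to each bay, in reverse order, so that the thing at the left end of the tray comes to the right end of the rack and so on. Stand each one upright on the floor of its bay, in the middle of it, and never let any of them tip over on the way.

Things in the scene. Friction and masses are not known exactly. Their poses are not given: they have to be found in the camera images.
- solder_spool: whitish spool of solder standing on its flange, 56 mm diameter, 32 mm high, 0.28 kg, narrower (44 mm) between the two 2 mm flanges. Origin at the centre of its underside, z up. Grasp it across the flanges from above.
- flux_bottle: white plastic bottle with a red cone nozzle, standing; round body 34 mm diameter and 60 mm high, with the nozzle 94 mm. Origin at the centre of its underside, z up. Grasp the round body.
- tip_tin: round white tin, closed by its lid (which does not come off), 64 mm diameter, 25 mm high. Origin at the centre of its underside, z up. Grasp it across the side.
- power_block: black power block, 36 mm along its x axis, 62 mm along its y axis, 32 mm high. Origin at the centre of its underside, z up. It starts with its long side nearly along the row; grasp it across the 36 mm width.
- mat_solder_spool: square cork mat, 76 x 76 x 3 mm, fixed on the tray, on which the solder spool stands at the start. Origin at the centre of its underside, 6 mm above the desk; top 9 mm above the desk; its x axis points away from the robot across the row, its y axis along the row to the left, z up. The four mats stand in one straight row, 82 mm apart, in any order.
- mat_flux_bottle: square cork mat, 76 x 76 x 3 mm, fixed on the tray, on which the flux bottle stands at the start. Origin at the centre of its underside, 6 mm above the desk; top 9 mm above the desk; its x axis points away from the robot across the row, its y axis along the row to the left, z up. The four mats stand in one straight row, 82 mm apart, in any order.
- mat_tip_tin: square cork mat, 76 x 76 x 3 mm, fixed on the tray, on which the round tin stands at the start. Origin at the centre of its underside, 6 mm above the desk; top 9 mm above the desk; its x axis points away from the robot across the row, its y axis along the row to the left, z up. The four mats stand in one straight row, 82 mm apart, in any order.
- mat_power_block: square cork mat, 76 x 76 x 3 mm, fixed on the tray, on which the power block stands at the start. Origin at the centre of its underside, 6 mm above the desk; top 9 mm above the desk; its x axis points away from the robot across the row, its y axis along the row to the left, z up. The four mats stand in one straight row, 82 mm apart, in any order.
- tray: fixed aluminium strip, 84 x 340 mm, 6 mm high, with 13 mm end bars, carrying the four cork mats; origin at the centre of its underside, axes as the mats'. Left is the robot's left (+y). Fingers go best in front of and behind a thing (closing along x), as neighbours stand close beside it. The rack is parallel to it within 12 degrees, nearer to the robot or behind it.
- rack: grey plastic rack, fixed, 84 x 340 mm; x axis away from the robot, y along the row to the left; origin at the centre of its underside. Floor at z = 6 mm. Five dividers, 3 mm thick, 60 mm long, 14 mm above the floor, at y = -164, -82, 0, 82, 164 mm, make four bays open at front and back. Bay centres at x = 0, y = 123, 41, -41, -123 mm (left to right).
Not all that is in view belongs to the job. Leave any turquoise look-alike of the power_block alone. Leave any purple look-alike of the flux_bottle alone.

How it is judged:
By the outcome, as a careful person would: the job done as asked, in the order asked, and still so for the second after the job is handed in, with the robot touching nothing.
It also fails if it takes over 99 s, if anything falls off the work surface, if the arm or the gripper's body presses on something with over 40 N, if the wrist force passes 120 N, or if a joint passes its speed limit or range.

## Working session

There is one attempt and no reset: what is moved stays moved. The work goes in short steps, Python scripts to look and compute and a tool call to move; the robot and the scene stay as the last step left them, time stands still between calls to the robot, and variables do not carry over. Pictures are saved under pics/ and viewed, at most 14 in all, crops included, and the job is handed in when it is done.

Besides the shell and the picture viewer there is one more tool, called after ">>>" by a JSON object that holds its "method" and its "body". step_arm: Moves the arm, as the interface text tells. Its arguments: {"type":"object","properties":{"commands":{"type":"array"},"fingers":{"type":"number"},"grip_force":{"type":"number"}},"required":["commands"]}

```bash
mkdir -p pics; cat > h.py <<'E'
import numpy as np,cv2
from cell import *
def proj(cam,p):
    c=get_calibration(cam);T=np.linalg.inv(np.array(c["world_from_camera"]));q=T[:3,:3]@np.array(p)+T[:3,3]
    k=np.array(c["camera_matrix"])@np.array([q[0],-q[1],-q[2]]);return k[:2]/k[2]
def ray(cam,uv):
    c=get_calibration(cam);T=np.array(c["world_from_camera"]);d=np.linalg.inv(np.array(c["camera_matrix"]))@np.array([uv[0],uv[1],1.])
    d=T[:3,:3]@np.array([d[0],-d[1],-d[2]]);return T[:3,3],d
def atz(cam,uv,z):
    o,d=ray(cam,uv);return o+d*(z-o[2])/d[2]
E
python3 - <<'E'
from h import *
np.set_printoptions(precision=3,suppress=True)
for c in("top","side"):
    im=read_camera(c);cv2.imwrite(f"pics/{c}0.png",im[:,:,::-1])
    k=get_calibration(c);print(c,{a:b for a,b in k.items() if a not in("camera_matrix","world_from_camera")},np.array(k["camera_matrix"]).tolist(),np.array(k["world_from_camera"])[:3,3])
    for n in "solder_spool flux_bottle tip_tin power_block mat_solder_spool mat_flux_bottle mat_tip_tin mat_power_block tray rack".split():
        for r in search_frame(c,n)[:4]: print(n,np.round(r["at"],3),round(r["confidence"],2),proj(c,r["at"]).round())
s=observe();print(s["time"],s["tool_pos"],s["tool_rot"])
E
```

```text
top {} [[456.61445122535525, 0.0, 320.2676714837321], [0.0, 456.61445122535525, 238.71720159979478], [0.0, 0.0, 1.0]] [0.504 0.211 0.873]
solder_spool [0.609 0.027 0.043] 0.74 [420. 225.]
flux_bottle [0.651 0.379 0.056] 0.86 [228. 197.]
flux_bottle [0.613 0.184 0.065] 0.61 [335. 220.]
tip_tin [0.614 0.272 0.039] 0.66 [287. 220.]
power_block [0.622 0.106 0.039] 0.96 [377. 218.]
power_block [0.735 0.293 0.031] 0.96 [278. 156.]
mat_solder_spool [0.62  0.043 0.009] 0.98 [408. 221.]
mat_flux_bottle [0.612 0.192 0.008] 0.69 [330. 224.]
mat_tip_tin [0.609 0.026 0.042] 0.45 [421. 225.]
mat_power_block [0.604 0.107 0.006] 0.84 [374. 229.]
tray [0.612 0.152 0.004] 0.84 [351. 225.]
rack [0.454 0.182 0.004] 0.92 [333. 307.]
rack [0.622 0.107 0.037] 0.2 [376. 218.]
side {} [[510.1695346633155, 0.0, 319.80170462839965], [0.0, 510.1695346633155, 233.98939747564606], [0.0, 0.0, 1.0]] [ 0.451 -0.482  0.555]
solder_spool [0.604 0.029 0.043] 0.85 [350. 292.]
solder_spool [0.583 0.046 0.014] 0.52 [333. 301.]
flux_bottle [0.656 0.369 0.04 ] 0.83 [328. 172.]
flux_bottle [0.615 0.173 0.055] 0.62 [333. 227.]
tip_tin [0.603 0.266 0.03 ] 0.8 [314. 209.]
power_block [0.618 0.09  0.038] 0.96 [348. 266.]
power_block [0.731 0.278 0.028] 0.61 [379. 196.]
mat_solder_spool [0.583 0.044 0.012] 0.5 [333. 303.]
mat_flux_bottle [0.597 0.188 0.012] 0.8 [321. 243.]
mat_tip_tin [0.592 0.249 0.008] 0.49 [310. 225.]
mat_power_block [0.592 0.099 0.011] 0.78 [330. 278.]
tray [0.578 0.155 0.002] 0.94 [314. 261.]
tray [0.458 0.136 0.007] 0.53 [243. 279.]
rack [0.455 0.133 0.007] 0.9 [242. 280.]
1.1 [ 0.131 -0.508  0.227] [3.141 0.    0.252]
```

View pics/top0.png

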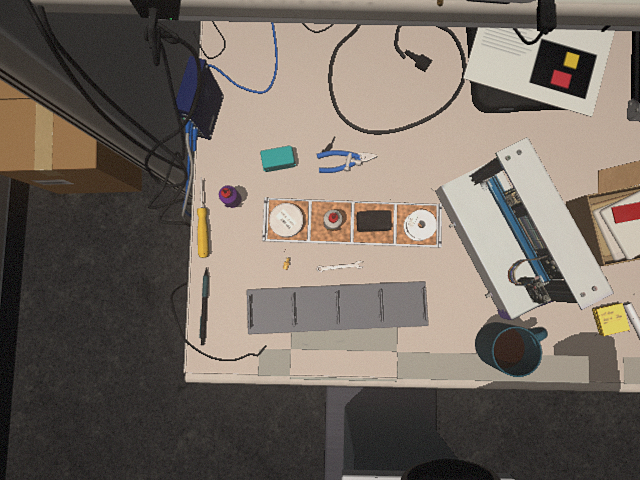

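View pics/side0.png

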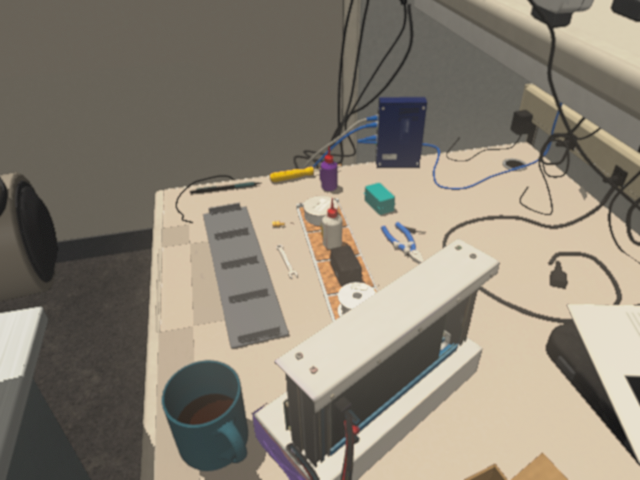

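Top view, tray left to right: white tin (287,219), flux bottle (334,218), black block (374,221), spool (420,225). The look-alikes are the turquoise block (278,158) and the purple bottle (229,196), and both stay where they are. The rack is nearer to the robot, with corners at about (247,290) and (428,324). A tall white device stands at the right. Next is a close crop to check the choice and find the edges.

```bash
python3 - <<'E'
import cv2,numpy as np
a=cv2.imread("pics/top0.png")[130:350,215:535];cv2.imwrite("pics/c1.png",cv2.resize(a,(800,550),interpolation=cv2.INTER_CUBIC))
a=cv2.imread("pics/side0.png")[140:400,180:510];cv2.imwrite("pics/c2.png",cv2.resize(a,(760,599),interpolation=cv2.INTER_CUBIC))
E
```

```text
(no output)
```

View pics/c1.png

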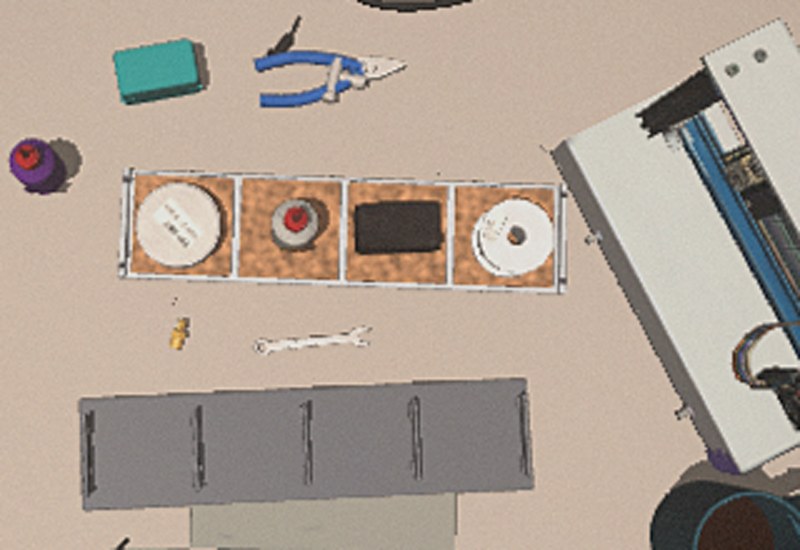

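View pics/c2.png

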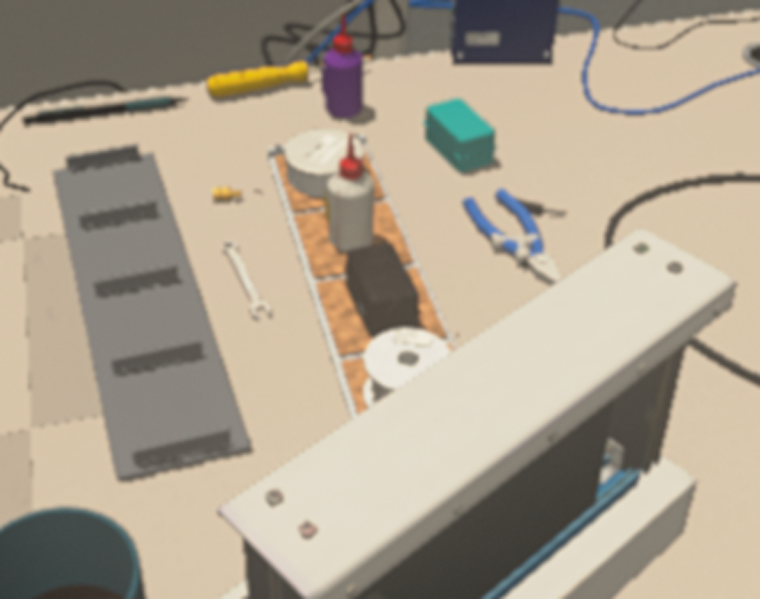

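```bash
cat >> h.py <<'E'
def tri(pa,pb):
    oa,da=ray("top",pa);ob,db=ray("side",pb)
    A=np.c_[da,-db];s=np.linalg.lstsq(A,ob-oa,rcond=None)[0];p=oa+da*s[0];q=ob+db*s[1];return (p+q)/2,np.linalg.norm(p-q)
T=lambda x,y:(215+x/2.5,130+y/2.5)
S=lambda x,y:(180+x/2.303,140+y/2.304)
E
python3 - <<'E'
from h import *
np.set_printoptions(precision=4,suppress=True)
print("A",tri(T(705,65),S(640,230)),tri(T(785,20),S(735,285)))
print("B",tri(T(555,145),S(640,230)),tri(T(735,470),S(220,510)))
print("spool",tri(T(516,235),S(408,358)),"bottle tip",tri(T(297,218),S(350,140)),"tin",tri(T(180,225),S(325,150)))
for n,a,b in(("block",(399,227),(383,262)),):print(n,tri(T(*a),S(*b)))
R=[((80,399),(60,175)),((525,379),None),((533,488),(122,478)),((84,510),None)]
# rack edge corners: side far-left(+y,-x) (55,170); far +x (152,155); near +x (248,450); near -x (122,478)
for a,b in(((84,510),(55,172)),((80,399),(152,155)),((525,379),(250,449)),((533,488),(121,478))):print("rack",tri(T(*a),S(*b)),atz("top",T(*a),.006))
# dividers tops ends
for a in((91,410,93,495),(198,405,199,487),(307,400,309,485),(413,396,419,478),(520,392,526,472)):
  p=atz("top",T(*a[:2]),.02);q=atz("top",T(*a[2:]),.02);print("div",(p+q)/2,np.linalg.norm(p-q))
for a in((131,170),(567,184),(565,294),(120,278)):print("tray",atz("top",T(*a),.009 if 0 else .006))
# mat dividers (white strips) at mat top
for a in((132,174,230,178,232,277,130,277),(240,178,341,182,341,283,240,279),(348,182,448,186,448,286,346,283),(455,187,556,190,555,290,455,288)):
  print("mat",np.mean([atz("top",T(a[i],a[i+1]),.009) for i in(0,2,4,6)],0))
print("block top",[atz("top",T(*p),.041)[:2] for p in((357,202),(441,204),(440,248),(357,250))])
print("spool",atz("top",T(514,236),.041),"tin",atz("top",T(179,224),.034))
E
```

```text
A (array([ 0.7041, -0.0603,  0.1854]), np.float64(0.00569324339198263)) (array([ 0.7319, -0.1098,  0.1848]), np.float64(0.0017739773480608576))
B (array([0.7004, 0.0032, 0.1302]), np.float64(0.08215064701265741)) (array([ 0.4631, -0.1113,  0.0986]), np.float64(0.028766656444865663))
spool (array([0.6128, 0.024 , 0.0387]), np.float64(0.0015795223511819445)) bottle tip (array([0.6151, 0.187 , 0.096 ]), np.float64(0.004583797109351793)) tin (array([0.6163, 0.2719, 0.0318]), np.float64(0.003482255186184857))
block (array([0.6181, 0.1106, 0.0453]), np.float64(0.006072982663867966))
rack (array([0.4032, 0.3399, 0.002 ]), np.float64(0.004181774924614221)) [0.4016 0.3394 0.006 ]
rack (array([0.4848, 0.3463, 0.0007]), np.float64(0.0019637437414225015)) [0.4839 0.3455 0.006 ]
rack (array([0.5076, 0.0083, 0.0004]), np.float64(0.0017405456542894863)) [0.5067 0.0097 0.006 ]
rack (array([0.4268, 0.0027, 0.0027]), np.float64(0.0034893989727535026)) [0.4254 0.0035 0.006 ]
div [0.4453 0.333  0.02  ] 0.062223941222519626
div [0.4518 0.2545 0.02  ] 0.060076068061263574
div [0.4562 0.1735 0.02  ] 0.06233274328857044
div [0.4621 0.0936 0.02  ] 0.0603076085738657
div [0.4676 0.0143 0.02  ] 0.05887963771784395
tray [0.6597 0.3129 0.006 ]
tray [ 0.6567 -0.0223  0.006 ]
tray [ 0.5719 -0.0207  0.006 ]
tray [0.5762 0.3185 0.006 ]
mat [0.6166 0.273  0.009 ]
mat [0.6155 0.1895 0.009 ]
mat [0.6145 0.1079 0.009 ]
mat [0.613  0.0256 0.009 ]
block top [array([0.6335, 0.1418]), array([0.6334, 0.0799]), array([0.6008, 0.0804]), array([0.5979, 0.1412])]
spool [0.6109 0.0261 0.041 ] tin [0.615  0.2728 0.034 ]
```

Tray heights and positions agree between the two views. The raised rail of the device is 185 mm high, so I'll approach above it. First I turn to yaw π/2 and rise, so that the tool axes line up with the world as x → +y, y → +x and z → down.

>>> {"method": "step_arm", "body": {"commands": [{"translation": [0, 0, -6], "roll": -0.12}, {"translation": [0, 0, -6], "roll": -0.12}, {"translation": [0, 0, -6], "roll": -0.12}, {"translation": [0, 0, -6], "roll": -0.12}, {"translation": [0, 0, -6], "roll": -0.12}, {"translation": [0, 0, -6], "roll": -0.12}, {"translation": [0, 0, -6], "roll": -0.12}, {"translation": [0, 0, -6], "roll": -0.12}, {"translation": [0, 0, -6], "roll": -0.12}, {"translation": [0, 0, -6], "roll": -0.12}, {"translation": [0, 0, 0], "roll": -0.12}], "fingers": 1}}

```text
time: 2.02
tool_pos: [0.1309, -0.5089, 0.288]
tool_rot: [3.141, 0.002, 1.578]
contact_force: [-0.7, -0.6, 0.1]
opening: 0.0917
grip_force: 0.0
```

>>> {"method": "step_arm", "body": {"commands": [{"translation": [15, 12, 0], "roll": 0}, {"translation": [28, 22, 0], "roll": 0}, {"translation": [28, 22, 0], "roll": 0}, {"translation": [28, 22, 0], "roll": 0}, {"translation": [28, 22, 0], "roll": 0}, {"translation": [28, 22, 0], "roll": 0}, {"translation": [28, 22, 0], "roll": 0}, {"translation": [28, 22, 0], "roll": 0}, {"translation": [28, 22, 0], "roll": 0}, {"translation": [28, 22, 0], "roll": 0}, {"translation": [28, 22, 0], "roll": 0}, {"translation": [28, 22, 0], "roll": 0}, {"translation": [28, 22, 0], "roll": 0}, {"translation": [28, 22, 0], "roll": 0}, {"translation": [28, 22, 0], "roll": 0}, {"translation": [28, 22, 0], "roll": 0}, {"translation": [28, 22, 0], "roll": 0}, {"translation": [28, 22, 0], "roll": 0}, {"translation": [28, 22, 0], "roll": 0}, {"translation": [28, 22, 0], "roll": 0}]}}

```text
time: 3.68
tool_pos: [0.5611, 0.0407, 0.2867]
tool_rot: [3.141, 0.0, 1.572]
contact_force: [0.4, -0.7, 1.1]
opening: 0.0919
grip_force: 0.0
```

>>> {"method": "step_arm", "body": {"commands": [{"translation": [14, 11, 0], "roll": 0}, {"translation": [14, 11, 0], "roll": 0}, {"translation": [14, 11, 0], "roll": 0}, {"translation": [14, 11, 0], "roll": 0}, {"translation": [14, 11, 0], "roll": 0}, {"translation": [0, 0, 30], "roll": 0}, {"translation": [0, 0, 30], "roll": 0}, {"translation": [0, 0, 30], "roll": 0}, {"translation": [0, 0, 30], "roll": 0}, {"translation": [0, 0, 30], "roll": 0}, {"translation": [0, 0, 25], "roll": 0}, {"translation": [0, 0, 25], "roll": 0}, {"translation": [0, 0, 0], "roll": 0}, {"translation": [0, 0, 0], "roll": 0}]}}

```text
time: 4.85
tool_pos: [0.6145, 0.109, 0.0858]
tool_rot: [-3.139, 0.0, 1.572]
contact_force: [0.2, -0.4, -0.3]
opening: 0.0915
grip_force: 0.0
```

```bash
python3 - <<'E'
from h import *
for c,b in(("top",(130,350,215,455)),("side",(140,340,180,440))):
    im=read_camera(c)[b[0]:b[1],b[2]:b[3],::-1];cv2.imwrite(f"pics/{c}1.png",cv2.resize(im,None,fx=2.3,fy=2.3,interpolation=cv2.INTER_CUBIC))
s=observe();print(s["tool_pos"],s["tool_rot"],s["qpos"])
E
```

```text
[0.61632568 0.10910033 0.08844807] [ 3.13888378e+00 -5.56392297e-05  1.57182671e+00] [ 5.28778931e-02  6.51205761e-01  1.40736257e+00 -9.61575660e-05
  1.08031620e+00  5.18927646e-02]
```

View pics/side1.png

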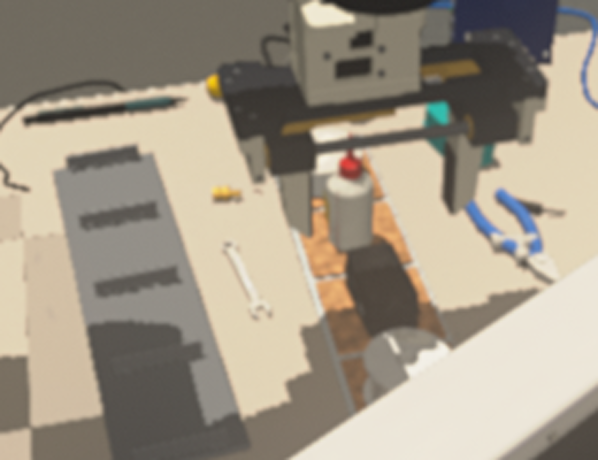

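```bash
python3 - <<'E'
from h import *
for d in(-.056,.056):
    p=(.6163+d,.109,.0884);a=proj("side",p);b=proj("top",p);print((a-[180,140])*2.3,(b-[215,130])*2.3)
E
```

```text
[293.36733715 226.68519679] [376.10166443 273.93547116]
[458.30324678 201.01944941] [377.76281113 126.63356741]
```

View pics/top1.png

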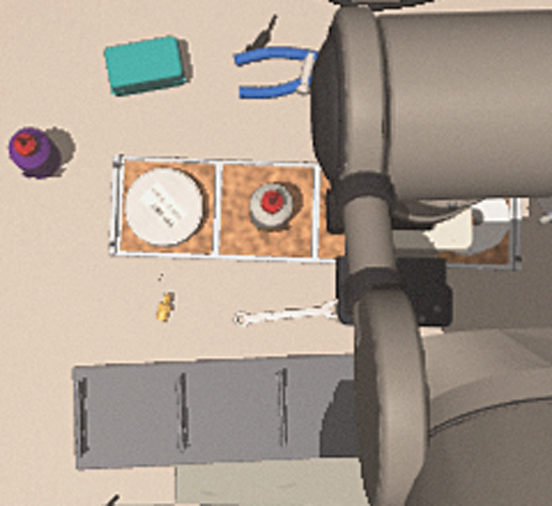

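The fingertips in both views agree with the projected pose. The gripper is centred over the black block, at side crop (380,285), and clear of the bottle. Descend and grip.

>>> {"method": "step_arm", "body": {"commands": [{"translation": [2, 0, 25], "roll": 0}, {"translation": [0, 0, 25], "roll": 0}, {"translation": [0, 0, 15], "roll": 0}, {"translation": [0, 0, 9], "roll": 0}, {"translation": [0, 0, 0], "roll": 0}, {"translation": [0, 0, 0], "roll": 0}]}}

```text
time: 5.45
tool_pos: [0.6162, 0.1111, 0.0141]
tool_rot: [3.14, -0.0, 1.572]
contact_force: [-0.6, -0.0, -0.6]
opening: 0.0916
grip_force: 0.0
```

>>> {"method": "step_arm", "body": {"commands": [{"translation": [0, 0, 0], "roll": 0}, {"translation": [0, 0, 0], "roll": 0}, {"translation": [0, 0, 0], "roll": 0}, {"translation": [0, 0, 0], "roll": 0}, {"translation": [0, 0, 0], "roll": 0}, {"translation": [0, 0, 0], "roll": 0}, {"translation": [0, 0, 0], "roll": 0}, {"translation": [0, 0, 0], "roll": 0}, {"translation": [0, 0, 0], "roll": 0}, {"translation": [0, 0, 0], "roll": 0}], "fingers": 0, "grip_force": 25}}

```text
time: 6.28
tool_pos: [0.6154, 0.111, 0.0127]
tool_rot: [3.141, 0.0, 1.572]
contact_force: [1.1, -0.5, -0.1]
opening: 0.0358
grip_force: 24.8
```

>>> {"method": "step_arm", "body": {"commands": [{"translation": [0, 0, -15], "roll": 0}, {"translation": [0, 0, -25], "roll": 0}, {"translation": [0, 0, -30], "roll": 0}, {"translation": [0, 0, -30], "roll": 0}, {"translation": [0, 0, -20], "roll": 0}, {"translation": [10, -15, 0], "roll": 0}, {"translation": [16, -25, 0], "roll": 0}, {"translation": [16, -25, 0], "roll": 0}, {"translation": [16, -25, 0], "roll": 0}, {"translation": [16, -25, 0], "roll": 0}, {"translation": [16, -25, 0], "roll": 0}, {"translation": [14, -23, 0], "roll": 0}, {"translation": [0, 0, 0], "roll": -0.07}, {"translation": [0, 0, 0], "roll": 0}, {"translation": [0, 0, 30], "roll": 0}, {"translation": [0, 0, 30], "roll": 0}, {"translation": [0, 0, 0], "roll": 0}, {"translation": [0, 0, 0], "roll": 0}]}}

```text
time: 7.78
tool_pos: [0.4515, 0.2142, 0.0717]
tool_rot: [-3.138, 0.001, 1.64]
contact_force: [1.1, 0.1, -2.9]
opening: 0.0358
grip_force: 24.8
```

```bash
python3 - <<'E'
from h import *
for c,b in(("side",(140,340,180,440)),):
    im=read_camera(c)[b[0]:b[1],b[2]:b[3],::-1];cv2.imwrite(f"pics/{c}2.png",cv2.resize(im,None,fx=2.3,fy=2.3,interpolation=cv2.INTER_CUBIC))
for i in range(3): s=observe();print(s["tool_pos"],s["tool_rot"],s["opening"]);read_camera("top")
E
```

```text
[0.45271    0.21456983 0.07304859] [-3.14119692e+00  2.41652551e-04  1.64022587e+00] 0.03580204849038469
[0.4533316  0.21484012 0.07380949] [ 3.13991114e+00 -2.58996233e-04  1.64051212e+00] 0.03596327796826426
[0.45350072 0.21498483 0.07417102] [ 3.13889675e+00 -5.06360503e-04  1.64078988e+00] 0.03630939218403143
```

View pics/side2.png

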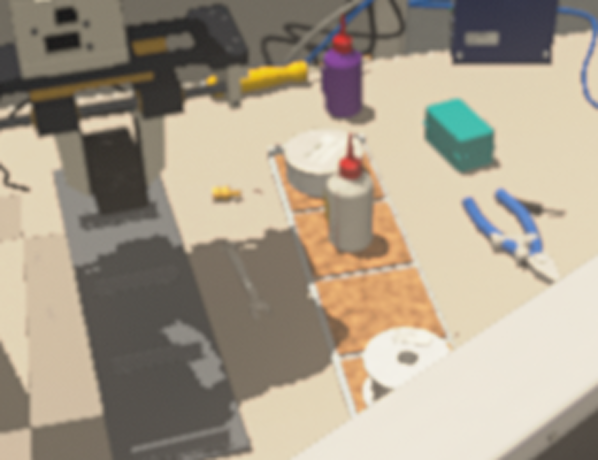

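The block hangs upright between the fingers, at (118,170), over the second bay from the left. Lower and release.

>>> {"method": "step_arm", "body": {"commands": [{"translation": [0, 0, 25], "roll": 0}, {"translation": [0, 0, 20], "roll": 0}, {"translation": [0, 0, 10], "roll": 0}, {"translation": [0, 0, 5], "roll": 0}, {"translation": [0, 0, 2], "roll": 0}, {"translation": [0, 0, 1], "roll": 0}, {"translation": [0, 0, 0], "roll": 0}, {"translation": [0, 0, 0], "roll": 0}]}}

```text
time: 8.65
tool_pos: [0.4527, 0.215, 0.0105]
tool_rot: [3.14, -0.0, 1.642]
contact_force: [1.2, -0.1, -2.4]
opening: 0.0358
grip_force: 24.8
```

>>> {"method": "step_arm", "body": {"commands": [{"translation": [0, 0, 1], "roll": 0}, {"translation": [0, 0, 0], "roll": 0}]}}

```text
time: 8.82
tool_pos: [0.4527, 0.2151, 0.0096]
tool_rot: [3.14, -0.0, 1.642]
contact_force: [-1.5, -0.8, 3.5]
opening: 0.0357
grip_force: 24.8
```

>>> {"method": "step_arm", "body": {"commands": [{"translation": [0, 0, 0], "roll": 0}, {"translation": [0, 0, 0], "roll": 0}, {"translation": [0, 0, 0], "roll": 0}, {"translation": [0, 0, 0], "roll": 0}, {"translation": [0, 0, 0], "roll": 0}, {"translation": [0, 0, 0], "roll": 0}, {"translation": [0, 0, -15], "roll": 0}, {"translation": [0, 0, -30], "roll": 0}, {"translation": [0, 0, -35], "roll": 0}, {"translation": [0, 0, -35], "roll": 0}, {"translation": [0, 0, -15], "roll": 0.07}, {"translation": [-4, 23, 0], "roll": 0}, {"translation": [-4, 28, 0], "roll": 0}, {"translation": [-4, 28, 0], "roll": 0}, {"translation": [-5, 28, 0], "roll": 0}, {"translation": [-5, 28, 0], "roll": 0}, {"translation": [-5, 28, 0], "roll": 0}, {"translation": [0, 0, 0], "roll": 0}, {"translation": [0, 0, 0], "roll": 0}], "fingers": 1}}

```text
time: 10.4
tool_pos: [0.6156, 0.1874, 0.1377]
tool_rot: [-3.14, 0.0, 1.571]
contact_force: [-0.7, 0.7, -0.0]
opening: 0.0914
grip_force: 0.0
```

```bash
python3 - <<'E'
from h import *
for c,b in(("side",(140,340,180,440)),):
    im=read_camera(c)[b[0]:b[1],b[2]:b[3],::-1];cv2.imwrite(f"pics/{c}3.png",cv2.resize(im,None,fx=2.3,fy=2.3,interpolation=cv2.INTER_CUBIC))
for i in range(3): s=observe();print(s["tool_pos"],s["tool_rot"],s["opening"]);read_camera("top")
E
```

```text
[0.61457176 0.1878277  0.13782412] [-3.13975334e+00  2.62884322e-04  1.57133270e+00] 0.09207033578426177
[0.61410149 0.1881418  0.13816047] [-3.13986504e+00  2.02509178e-04  1.57192831e+00] 0.09182265784246516
[0.61399782 0.18831531 0.13849737] [-3.1403419e+00  1.5225093e-04  1.5723097e+00] 0.09167677961756877
```

View pics/side3.png

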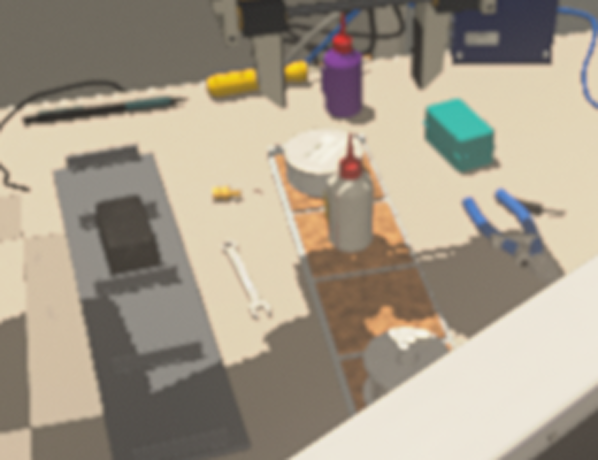

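The block stands upright in bay 2, at side crop (128,235). The bottle's nozzle tip will be about 103 mm high, and the gripper body begins 66 mm above the TCP, so I grip the bottle with the TCP at about 43 mm.

>>> {"method": "step_arm", "body": {"commands": [{"translation": [0, 1, 30], "roll": 0}, {"translation": [0, 0, 30], "roll": 0}, {"translation": [0, 0, 22], "roll": 0}, {"translation": [0, 0, 13], "roll": 0}, {"translation": [0, 0, 0], "roll": 0}, {"translation": [0, 0, 0], "roll": 0}]}}

```text
time: 11.1
tool_pos: [0.6154, 0.1883, 0.0437]
tool_rot: [-3.14, 0.0, 1.572]
contact_force: [1.0, -0.2, -0.2]
opening: 0.0922
grip_force: 0.0
```

>>> {"method": "step_arm", "body": {"commands": [{"translation": [0, 0, 0], "roll": 0}, {"translation": [0, 0, 0], "roll": 0}, {"translation": [0, 0, 0], "roll": 0}, {"translation": [0, 0, 0], "roll": 0}, {"translation": [0, 0, 0], "roll": 0}, {"translation": [0, 0, 0], "roll": 0}, {"translation": [0, 0, 0], "roll": 0}, {"translation": [0, 0, 0], "roll": 0}, {"translation": [0, 0, 0], "roll": 0}, {"translation": [0, 0, 0], "roll": 0}], "fingers": 0, "grip_force": 20}}

```text
time: 11.93
tool_pos: [0.6161, 0.188, 0.0436]
tool_rot: [-3.142, 0.0, 1.572]
contact_force: [-0.5, -0.1, 0.5]
opening: 0.0337
grip_force: 20.0
```

>>> {"method": "step_arm", "body": {"commands": [{"translation": [0, 0, -10], "roll": 0}, {"translation": [0, 0, -20], "roll": 0}, {"translation": [0, 0, -30], "roll": 0}, {"translation": [0, 0, -20], "roll": 0}, {"translation": [0, 0, -10], "roll": 0}, {"translation": [-5, -13, 0], "roll": 0}, {"translation": [-8, -24, 0], "roll": 0}, {"translation": [-9, -24, 0], "roll": 0}, {"translation": [-9, -24, 0], "roll": 0}, {"translation": [-9, -24, 0], "roll": 0}, {"translation": [-8, -24, 0], "roll": 0}, {"translation": [-7, -24, 0], "roll": -0.035}, {"translation": [0, 0, 0], "roll": -0.035}, {"translation": [0, 0, 0], "roll": 0}, {"translation": [0, 0, 20], "roll": 0}, {"translation": [0, 0, 20], "roll": 0}, {"translation": [0, 0, 20], "roll": 0}, {"translation": [0, 0, 15], "roll": 0}, {"translation": [0, 0, 0], "roll": 0}, {"translation": [0, 0, 0], "roll": 0}]}}

```text
time: 13.6
tool_pos: [0.4593, 0.1329, 0.0583]
tool_rot: [-3.14, 0.0, 1.641]
contact_force: [1.0, -0.2, -0.1]
opening: 0.0336
grip_force: 20.0
```

```bash
python3 - <<'E'
from h import *
for i in range(3): s=observe();print(s["tool_pos"],s["tool_rot"],s["opening"]);read_camera("top")
E
```

```text
[0.45933563 0.13291327 0.05827749] [-3.14022222e+00  1.63330192e-04  1.64116748e+00] 0.0335641988032181
[0.45988154 0.13297931 0.05902739] [3.14117686e+00 5.50887382e-05 1.64125469e+00] 0.03339513137903949
[0.46016079 0.1330388  0.05948078] [ 3.14000521e+00 -1.91051243e-05  1.64146615e+00] 0.03364750567587698
```

>>> {"method": "step_arm", "body": {"commands": [{"translation": [0, -1, 8], "roll": 0}, {"translation": [0, 0, 5], "roll": 0}, {"translation": [0, 0, 2], "roll": 0}, {"translation": [0, 0, 1], "roll": 0}, {"translation": [0, 0, 1], "roll": 0}, {"translation": [0, 0, 0.5], "roll": 0}, {"translation": [0, 0, 0], "roll": 0}, {"translation": [0, 0, 0], "roll": 0}]}}

```text
time: 14.42
tool_pos: [0.4582, 0.1328, 0.0413]
tool_rot: [3.141, 0.0, 1.642]
contact_force: [-0.5, -0.1, -0.9]
opening: 0.0336
grip_force: 20.0
```

>>> {"method": "step_arm", "body": {"commands": [{"translation": [0, 0, 0.7], "roll": 0}, {"translation": [0, 0, 0], "roll": 0}, {"translation": [0, 0, 0], "roll": 0}]}}

```text
time: 14.67
tool_pos: [0.4583, 0.1328, 0.0406]
tool_rot: [3.141, 0.0, 1.642]
contact_force: [0.4, 0.1, -0.8]
opening: 0.0338
grip_force: 20.0
```

>>> {"method": "step_arm", "body": {"commands": [{"translation": [0, 0, 0.7], "roll": 0}, {"translation": [0, 0, 0], "roll": 0}, {"translation": [0, 0, 0], "roll": 0}]}}

```text
time: 14.92
tool_pos: [0.4583, 0.1328, 0.0405]
tool_rot: [3.141, 0.0, 1.642]
contact_force: [-1.9, -0.7, 6.7]
opening: 0.0335
grip_force: 20.0
```

>>> {"method": "step_arm", "body": {"commands": [{"translation": [0, 0, 0], "roll": 0}, {"translation": [0, 0, 0], "roll": 0}, {"translation": [0, 0, 0], "roll": 0}, {"translation": [0, 0, 0], "roll": 0}, {"translation": [0, 0, 0], "roll": 0}, {"translation": [0, 0, 0], "roll": 0}, {"translation": [0, 0, -15], "roll": 0}, {"translation": [0, 0, -30], "roll": 0}, {"translation": [0, 0, -35], "roll": 0}, {"translation": [0, 0, -25], "roll": 0}, {"translation": [0, 0, 0], "roll": 0.07}, {"translation": [14, 16, 0], "roll": 0}, {"translation": [21, 23, 0], "roll": 0}, {"translation": [21, 23, 0], "roll": 0}, {"translation": [21, 24, 0], "roll": 0}, {"translation": [21, 24, 0], "roll": 0}, {"translation": [21, 24, 0], "roll": 0}, {"translation": [21, 23, 0], "roll": 0}, {"translation": [0, 0, 0], "roll": 0}, {"translation": [0, 0, 0], "roll": 0}], "fingers": 1}}

```text
time: 16.58
tool_pos: [0.6151, 0.2736, 0.1433]
tool_rot: [-3.14, 0.001, 1.573]
contact_force: [-0.1, -0.2, -0.1]
opening: 0.0914
grip_force: 0.0
```

```bash
python3 - <<'E'
from h import *
for c,b in(("side",(140,340,180,440)),):
    im=read_camera(c)[b[0]:b[1],b[2]:b[3],::-1];cv2.imwrite(f"pics/{c}4.png",cv2.resize(im,None,fx=2.3,fy=2.3,interpolation=cv2.INTER_CUBIC))
for n in("tip_tin","flux_bottle","power_block"):print(n,[np.round(r["at"],3) for r in search_frame("side",n)])
for i in range(2): s=observe();print(s["tool_pos"],s["tool_rot"]);read_camera("top")
E
```

```text
tip_tin [array([0.609, 0.256, 0.034])]
flux_bottle [array([0.658, 0.37 , 0.043]), array([0.462, 0.119, 0.05 ])]
power_block [array([0.732, 0.278, 0.029]), array([0.578, 0.155, 0.003]), array([0.448, 0.206, 0.037])]
[0.61437495 0.27215241 0.14500205] [-3.14108678e+00  4.13158223e-04  1.57123370e+00]
[0.61451283 0.27217231 0.14525468] [-3.14151764e+00  2.23564716e-04  1.57112831e+00]
```

View pics/side4.png

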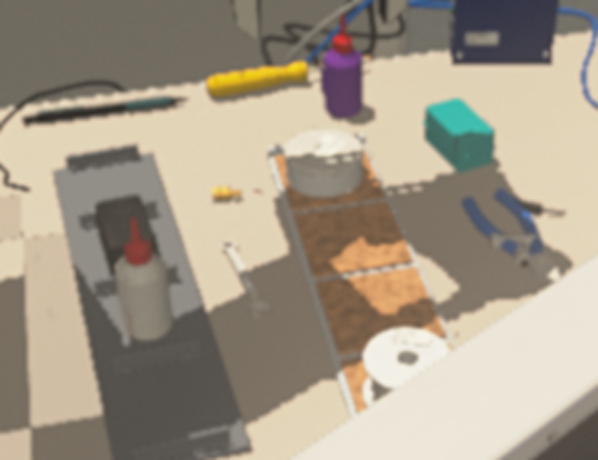

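The bottle stands upright in bay 3, at side crop (143,300), and the tin is in line below the gripper. Descend and grip.

>>> {"method": "step_arm", "body": {"commands": [{"translation": [0, 1, 25], "roll": 0}, {"translation": [0, 0, 35], "roll": 0}, {"translation": [0, 0, 35], "roll": 0}, {"translation": [0, 0, 22], "roll": 0}, {"translation": [0, 0, 14], "roll": 0}, {"translation": [0, 0, 0], "roll": 0}, {"translation": [0, 0, 0], "roll": 0}]}}

```text
time: 17.47
tool_pos: [0.6157, 0.2725, 0.0138]
tool_rot: [-3.141, 0.0, 1.571]
contact_force: [0.3, -0.5, 0.5]
opening: 0.0919
grip_force: 0.0
```

>>> {"method": "step_arm", "body": {"commands": [{"translation": [0, 0, 0], "roll": 0}, {"translation": [0, 0, 0], "roll": 0}, {"translation": [0, 0, 0], "roll": 0}, {"translation": [0, 0, 0], "roll": 0}, {"translation": [0, 0, 0], "roll": 0}, {"translation": [0, 0, 0], "roll": 0}, {"translation": [0, 0, 0], "roll": 0}, {"translation": [0, 0, 0], "roll": 0}], "fingers": 0, "grip_force": 25}}

```text
time: 18.13
tool_pos: [0.6164, 0.273, 0.0146]
tool_rot: [3.141, -0.0, 1.572]
contact_force: [-1.8, -0.2, 5.3]
opening: 0.0632
grip_force: 25.0
```

>>> {"method": "step_arm", "body": {"commands": [{"translation": [0, 0, -10], "roll": 0}, {"translation": [0, 0, -25], "roll": 0}, {"translation": [0, 0, -35], "roll": 0}, {"translation": [0, 0, -35], "roll": 0}, {"translation": [0, 0, -25], "roll": 0}, {"translation": [0, 0, -10], "roll": 0}, {"translation": [-15, -10, 0], "roll": 0}, {"translation": [-26, -18, 0], "roll": 0}, {"translation": [-26, -18, 0], "roll": 0}, {"translation": [-26, -18, 0], "roll": 0}, {"translation": [-26, -18, 0], "roll": 0}, {"translation": [-26, -18, 0], "roll": 0}, {"translation": [-26, -18, 0], "roll": 0}, {"translation": [-26, -18, 0], "roll": 0}, {"translation": [-24, -16, 0], "roll": 0}, {"translation": [0, 0, 0], "roll": -0.07}, {"translation": [0, 0, 0], "roll": 0}, {"translation": [0, 0, 0], "roll": 0}]}}

```text
time: 19.63
tool_pos: [0.4642, 0.0517, 0.1535]
tool_rot: [-3.141, -0.0, 1.639]
contact_force: [-0.2, 0.6, -0.3]
opening: 0.0629
grip_force: 25.0
```

```bash
python3 - <<'E'
from h import *
for i in range(3): s=observe();print(s["tool_pos"],s["tool_rot"],s["opening"],s["contact_force"]);read_camera("top")
E
```

```text
[0.46418747 0.05173057 0.15346155] [-3.14117051e+00 -1.61353072e-04  1.63939555e+00] 0.06294765686277723 [-0.16006476  0.62894077 -0.26261267]
[0.46442972 0.05207479 0.15347527] [-3.14130769e+00 -1.46687821e-04  1.64004401e+00] 0.0629667845679331 [0.13190852 0.33231494 0.13192644]
[0.46452372 0.05227017 0.15347043] [-3.14130263e+00 -1.19094369e-04  1.64078117e+00] 0.06322594986997482 [-0.76593724 -0.62627938 -0.87219148]
```

>>> {"method": "step_arm", "body": {"commands": [{"translation": [0, 0, 20], "roll": 0}, {"translation": [0, 0, 35], "roll": 0}, {"translation": [0, 0, 35], "roll": 0}, {"translation": [0, 0, 25], "roll": 0}, {"translation": [0, 0, 15], "roll": 0}, {"translation": [0, 0, 8], "roll": 0}, {"translation": [0, 0, 2], "roll": 0}, {"translation": [0, 0, 1], "roll": 0}, {"translation": [0, 0, 0], "roll": 0}, {"translation": [0, 0, 0], "roll": 0}]}}

```text
time: 20.62
tool_pos: [0.4651, 0.0519, 0.0138]
tool_rot: [3.14, 0.0, 1.642]
contact_force: [-0.2, 0.3, -0.3]
opening: 0.063
grip_force: 25.0
```

>>> {"method": "step_arm", "body": {"commands": [{"translation": [0, 0, 1], "roll": 0}, {"translation": [0, 0, 1], "roll": 0}, {"translation": [0, 0, 0], "roll": 0}, {"translation": [0, 0, 0], "roll": 0}]}}

```text
time: 20.95
tool_pos: [0.4648, 0.0517, 0.0115]
tool_rot: [3.14, 0.0, 1.642]
contact_force: [-0.1, 0.3, 6.1]
opening: 0.0634
grip_force: 25.0
```

>>> {"method": "step_arm", "body": {"commands": [{"translation": [0, 0, 0], "roll": 0}, {"translation": [0, 0, 0], "roll": 0}, {"translation": [0, 0, 0], "roll": 0}, {"translation": [0, 0, 0], "roll": 0}, {"translation": [0, 0, 0], "roll": 0}, {"translation": [0, 0, -20], "roll": 0}, {"translation": [0, 0, -35], "roll": 0}, {"translation": [0, 0, -40], "roll": 0}, {"translation": [0, 0, -40], "roll": 0}, {"translation": [0, 0, -35], "roll": 0}, {"translation": [0, 0, -20], "roll": 0.07}, {"translation": [-3, 21, 0], "roll": 0}, {"translation": [-4, 25, 0], "roll": 0}, {"translation": [-4, 25, 0], "roll": 0}, {"translation": [-5, 25, 0], "roll": 0}, {"translation": [-5, 25, 0], "roll": 0}, {"translation": [-5, 26, 0], "roll": 0}, {"translation": [0, 0, 0], "roll": 0}, {"translation": [0, 0, 0], "roll": 0}], "fingers": 1}}

```text
time: 22.53
tool_pos: [0.6114, 0.0257, 0.1996]
tool_rot: [-3.14, -0.0, 1.571]
contact_force: [0.1, 0.8, 0.8]
opening: 0.0919
grip_force: 0.0
```

```bash
python3 - <<'E'
from h import *
a=read_camera("top")[:,:,::-1];b=read_camera("side")[:,:,::-1]
cv2.imwrite("pics/m5.png",np.vstack([a[60:360,:],b[60:360]]))
for i in range(2): s=observe();print(s["tool_pos"],s["tool_rot"],s["qpos"]);read_camera("top")
E
```

```text
[0.61032772 0.02615954 0.20030439] [-3.13992110e+00 -1.03980225e-04  1.57186489e+00] [-8.25380270e-02  5.21357370e-01  1.31208459e+00 -3.72340570e-05
  1.30982509e+00 -8.35970373e-02]
[0.6102462  0.02628112 0.20070558] [-3.14048825e+00 -9.81094573e-05  1.57208394e+00] [-8.23709395e-02  5.20579558e-01  1.31228288e+00  5.67310240e-06
  1.30983896e+00 -8.36600781e-02]
```

View pics/m5.png

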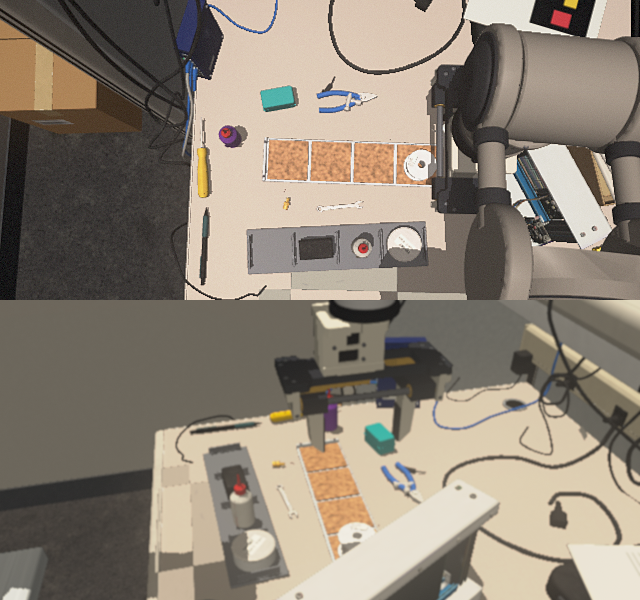

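The tin, bottle and block stand upright in bays 4, 3 and 2, at (406,243), (362,247) and (317,247) in the top half, and the spool is under the gripper. I'll descend partway and check that the wrist clears the device's rail.

>>> {"method": "step_arm", "body": {"commands": [{"translation": [-1, 2, 25], "roll": 0}, {"translation": [0, 0, 35], "roll": 0}, {"translation": [0, 0, 30], "roll": 0}, {"translation": [0, 0, 15], "roll": 0}, {"translation": [0, 0, 0], "roll": 0}, {"translation": [0, 0, 0], "roll": 0}]}}

```text
time: 23.23
tool_pos: [0.6127, 0.0251, 0.096]
tool_rot: [-3.141, -0.0, 1.572]
contact_force: [0.9, -0.2, 0.7]
opening: 0.0921
grip_force: 0.0
```

```bash
python3 - <<'E'
from h import *
b=read_camera("side")[:,:,::-1];cv2.imwrite("pics/s6.png",b)
for i in range(2): s=observe();print(s["tool_pos"],s["contact_force"]);read_camera("top")
print([proj("side",(.61,.026,s["tool_pos"][2]+h)).round() for h in(0,.066,.15,.2,.25)])
E
```

```text
[0.61369338 0.02509399 0.09720966] [ 0.19638421 -0.29369089  0.65305307]
[0.61419686 0.02497618 0.09782233] [ 0.38843274  0.66142604 -0.09994071]
[array([355., 264.]), array([357., 225.]), array([358., 168.]), array([360., 129.]), array([361.,  87.])]
```

View pics/s6.png

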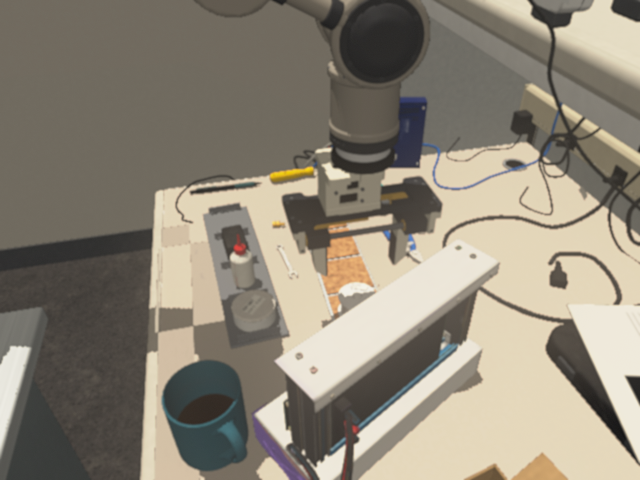

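The wrist is about 0.3 m above the TCP, centred at (380,40), so the rail at (390,310) is well clear. Continue down to the spool.

>>> {"method": "step_arm", "body": {"commands": [{"translation": [0, 0, 25], "roll": 0}, {"translation": [0, 0, 20], "roll": 0}, {"translation": [0, 0, 15], "roll": 0}, {"translation": [0, 0, 10], "roll": 0}, {"translation": [0, 0, 7], "roll": 0}, {"translation": [0, 0, 5], "roll": 0}, {"translation": [0, 0, 0], "roll": 0}, {"translation": [0, 0, 0], "roll": 0}]}}

```text
time: 24.05
tool_pos: [0.6138, 0.0249, 0.0145]
tool_rot: [3.14, 0.0, 1.572]
contact_force: [-0.3, 0.4, -0.2]
opening: 0.0917
grip_force: 0.0
```

>>> {"method": "step_arm", "body": {"commands": [{"translation": [0, 0, 0], "roll": 0}, {"translation": [0, 0, 0], "roll": 0}, {"translation": [0, 0, 0], "roll": 0}, {"translation": [0, 0, 0], "roll": 0}, {"translation": [0, 0, 0], "roll": 0}, {"translation": [0, 0, 0], "roll": 0}, {"translation": [0, 0, 0], "roll": 0}, {"translation": [0, 0, 0], "roll": 0}], "fingers": 0, "grip_force": 25}}

```text
time: 24.72
tool_pos: [0.6132, 0.0249, 0.0138]
tool_rot: [-3.141, 0.0, 1.572]
contact_force: [0.3, -0.5, 1.1]
opening: 0.052
grip_force: 25.0
```

Opening 52 mm is smaller than the 56 mm flange, so I look before lifting.

```bash
python3 - <<'E'
from h import *
a=read_camera("top")[170:300,340:480,::-1];b=read_camera("side")[200:330,290:430,::-1]
cv2.imwrite("pics/m7.png",np.hstack([cv2.resize(a,(400,371),interpolation=cv2.INTER_CUBIC),cv2.resize(b,(400,371),interpolation=cv2.INTER_CUBIC)]))
s=observe();print(s["tool_pos"],s["opening"],s["grip_force"],s["contact_force"],s["torque"])
for n in("solder_spool",):
  for c in("top","side"):print([(np.round(r["at"],3),r["confidence"]) for r in search_frame(c,n)])
E
```

```text
[0.61322585 0.02493413 0.01383588] 0.0522669033514638 25.000093979761004 [-0.61385601  0.49182078  0.29082025] [-0.05654523  0.0500711  -0.02711206]
[(array([0.609, 0.047, 0.012]), 0.47)]
[(array([0.465, 0.04 , 0.03 ]), 0.63)]
```

View pics/m7.png

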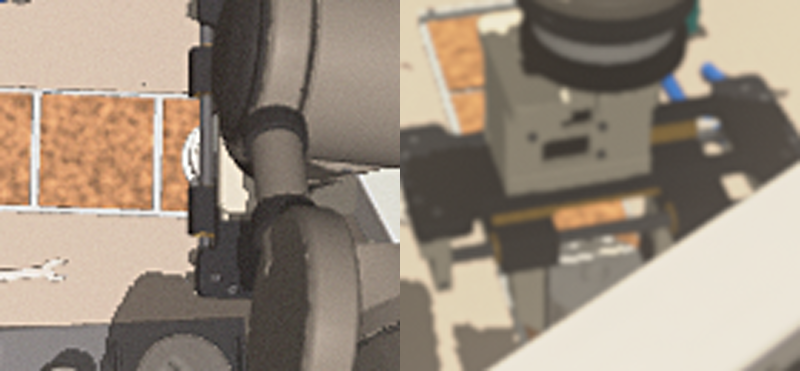

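The spool is between the fingers and level, with its left edge at (193,155) in the left crop, which puts its centre at y ≈ 0.024. I'll raise the grip a little, lift slowly and recheck.

>>> {"method": "step_arm", "body": {"commands": [{"translation": [0, 0, 0], "roll": 0}, {"translation": [0, 0, 0], "roll": 0}, {"translation": [0, 0, -5], "roll": 0}, {"translation": [0, 0, -5], "roll": 0}, {"translation": [0, 0, -10], "roll": 0}, {"translation": [0, 0, 0], "roll": 0}, {"translation": [0, 0, 0], "roll": 0}], "grip_force": 30}}

```text
time: 25.5
tool_pos: [0.614, 0.0249, 0.0348]
tool_rot: [3.139, 0.0, 1.572]
contact_force: [0.9, -0.2, -2.3]
opening: 0.0517
grip_force: 30.0
```

>>> {"method": "step_arm", "body": {"commands": [{"translation": [0, 0, -10], "roll": 0}, {"translation": [0, 0, -20], "roll": 0}, {"translation": [0, 0, -25], "roll": 0}, {"translation": [0, 0, -25], "roll": 0}, {"translation": [0, 0, -20], "roll": 0}, {"translation": [0, 0, -10], "roll": 0}, {"translation": [12, -7, 0], "roll": 0}, {"translation": [22, -14, 0], "roll": 0}, {"translation": [26, -16, 0], "roll": 0}, {"translation": [26, -16, 0], "roll": 0}, {"translation": [26, -16, 0], "roll": 0}, {"translation": [26, -16, 0], "roll": 0}, {"translation": [26, -16, 0], "roll": 0}, {"translation": [26, -16, 0], "roll": 0}, {"translation": [26, -16, 0], "roll": 0}, {"translation": [26, -16, 0], "roll": 0}, {"translation": [18, -11, 0], "roll": 0}, {"translation": [12, -7, 0], "roll": -0.035}, {"translation": [0, 0, 0], "roll": -0.035}, {"translation": [0, 0, 0], "roll": 0}]}}

```text
time: 27.17
tool_pos: [0.4438, 0.2976, 0.1424]
tool_rot: [-3.139, 0.001, 1.645]
contact_force: [0.3, 0.1, -2.5]
opening: 0.0514
grip_force: 30.0
```

>>> {"method": "step_arm", "body": {"commands": [{"translation": [0, 0, 20], "roll": 0}, {"translation": [0, 0, 25], "roll": 0}, {"translation": [0, 0, 25], "roll": 0}, {"translation": [0, 0, 15], "roll": 0}, {"translation": [0, 0, 10], "roll": 0}, {"translation": [0, 0, 0], "roll": 0}, {"translation": [0, 0, 0], "roll": 0}]}}

```text
time: 27.75
tool_pos: [0.4458, 0.2966, 0.0485]
tool_rot: [-3.141, 0.0, 1.641]
contact_force: [0.6, 0.0, -0.7]
opening: 0.0518
grip_force: 30.0
```

```bash
python3 - <<'E'
from h import *
a=read_camera("top")[260:360,220:360,::-1];b=read_camera("side")[150:290,170:310,::-1]
cv2.imwrite("pics/m8.png",np.hstack([cv2.resize(a,(400,286)),cv2.resize(b,(400,400))[:286]]))
for i in range(3): s=observe();print(s["tool_pos"],s["opening"],s["grip_force"],s["contact_force"]);read_camera("top")
for c in("top","side"):print([(np.round(r["at"],3),r["confidence"]) for r in search_frame(c,"solder_spool")])
E
```

```text
[0.4466498  0.2970212  0.04969982] 0.05193484983723449 29.999821675010026 [ 0.40768724  0.44417779 -1.42336925]
[0.44674411 0.29707666 0.04987523] 0.05186070854938417 29.999648054363206 [ 0.82240009 -0.0597181  -1.82320562]
[0.44670692 0.29709163 0.04986744] 0.052173131421367334 29.999803690589033 [ 0.0267522   0.19670989 -1.96444353]
[]
[(array([0.444, 0.282, 0.073]), 0.74)]
```

View pics/m8.png

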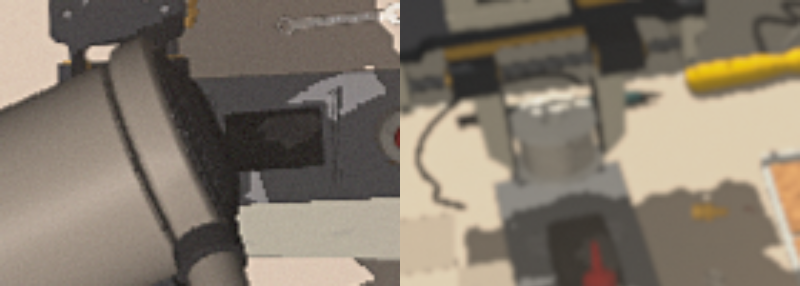

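The spool hangs level between the fingers over the left bay, at right crop (555,140). Lower it.

>>> {"method": "step_arm", "body": {"commands": [{"translation": [0, 0, 15], "roll": 0}, {"translation": [0, 0, 12], "roll": 0}, {"translation": [0, 0, 6], "roll": 0}, {"translation": [0, 0, 3], "roll": 0}, {"translation": [0, 0, 1], "roll": 0}, {"translation": [0, 0, 0], "roll": 0}, {"translation": [0, 0, 0], "roll": 0}]}}

```text
time: 28.68
tool_pos: [0.4464, 0.2969, 0.0123]
tool_rot: [3.141, -0.0, 1.642]
contact_force: [-0.2, 0.2, -1.9]
opening: 0.0517
grip_force: 30.0
```

>>> {"method": "step_arm", "body": {"commands": [{"translation": [0, 0, 1], "roll": 0}, {"translation": [0, 0, 0], "roll": 0}, {"translation": [0, 0, 0], "roll": 0}]}}

```text
time: 28.93
tool_pos: [0.4461, 0.2968, 0.011]
tool_rot: [3.141, -0.0, 1.642]
contact_force: [-0.3, 0.7, -2.2]
opening: 0.0517
grip_force: 30.0
```

>>> {"method": "step_arm", "body": {"commands": [{"translation": [0, 0, 0.7], "roll": 0}, {"translation": [0, 0, 0], "roll": 0}, {"translation": [0, 0, 0], "roll": 0}]}}

```text
time: 29.18
tool_pos: [0.4463, 0.2969, 0.0108]
tool_rot: [3.141, -0.0, 1.642]
contact_force: [-0.9, -0.8, 6.1]
opening: 0.0516
grip_force: 30.0
```

>>> {"method": "step_arm", "body": {"commands": [{"translation": [0, 0, 0], "roll": 0}, {"translation": [0, 0, 0], "roll": 0}, {"translation": [0, 0, 0], "roll": 0}, {"translation": [0, 0, 0], "roll": 0}, {"translation": [0, 0, 0], "roll": 0}, {"translation": [0, 0, 0], "roll": 0}, {"translation": [0, 0, -15], "roll": 0}, {"translation": [0, 0, -30], "roll": 0}, {"translation": [0, 0, -40], "roll": 0}, {"translation": [0, 0, -40], "roll": 0}, {"translation": [0, 0, -40], "roll": 0}, {"translation": [0, 0, -40], "roll": 0}, {"translation": [-15, 8, 0], "roll": 0}, {"translation": [-30, 15, 0], "roll": 0}, {"translation": [-35, 20, 0], "roll": 0}, {"translation": [-35, 20, 0], "roll": 0}, {"translation": [-35, 20, 0], "roll": 0}, {"translation": [-35, 20, 0], "roll": 0}, {"translation": [-35, 15, 0], "roll": 0}, {"translation": [-35, 10, 0], "roll": 0}], "fingers": 1}}

```text
time: 30.85
tool_pos: [0.5929, 0.0496, 0.2148]
tool_rot: [3.141, 0.0, 1.642]
contact_force: [0.2, 0.4, -0.4]
opening: 0.092
grip_force: 0.0
```

```bash
python3 - <<'E'
from h import *
a=read_camera("top")[265:355,230:450,::-1];b=read_camera("side")[190:360,180:320,::-1]
cv2.imwrite("pics/m9.png",np.hstack([cv2.resize(a,(550,225),interpolation=cv2.INTER_CUBIC),cv2.resize(b,(240,291))[:225]]))
cv2.imwrite("pics/m9.png",cv2.resize(a,(792,324),interpolation=cv2.INTER_CUBIC))
for n in("solder_spool","power_block","flux_bottle","tip_tin"):
  print(n,[(c,np.round(r["at"],3),round(r["confidence"],2)) for c in("top","side") for r in search_frame(c,n)])
print(observe()["tool_pos"])
E
```

```text
solder_spool [('top', array([0.446, 0.296, 0.04 ]), 0.74), ('side', array([0.448, 0.125, 0.006]), 0.62), ('side', array([0.445, 0.287, 0.039]), 0.56)]
power_block [('top', array([0.736, 0.298, 0.029]), 0.77), ('top', array([0.461, 0.211, 0.033]), 0.57), ('top', array([0.62 , 0.11 , 0.004]), 0.3), ('side', array([0.443, 0.209, 0.036]), 0.72), ('side', array([0.731, 0.28 , 0.027]), 0.68)]
flux_bottle [('top', array([0.654, 0.377, 0.055]), 0.81), ('top', array([0.459, 0.129, 0.06 ]), 0.65), ('side', array([0.657, 0.37 , 0.042]), 0.94)]
tip_tin [('top', array([0.464, 0.052, 0.033]), 0.7), ('side', array([0.465, 0.037, 0.03 ]), 0.7), ('side', array([0.614, 0.269, 0.008]), 0.66)]
[0.59146352 0.05282168 0.21530995]
```

View pics/m9.png

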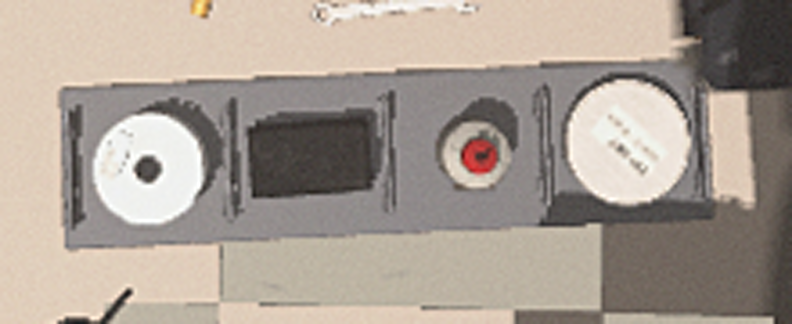

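All four stand upright in the middle of their bays: spool (148,168), block (311,157), bottle (475,155) and tin (628,140). The gripper is clear, so I hand in.

```bash
python3 -c "from cell import *;print(hand_in())"
```

```text
the job is handed in; nothing more can be done
None
```

The job is handed in: from left to right the rack holds the spool, power block, flux bottle and tin, each upright in the middle of its bay, with the gripper clear of everything at about 31 s.

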